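Transfer the glaze jars to the other rack in reverse order

TASK

Move the four glaze jars from the wooden rack to the empty grey rack in reverse order: the jar now furthest left on the wooden rack (seen from the robot) goes into the rightmost bay of the grey rack, and so on, until the jar furthest right stands in the leftmost bay. Keep the jars upright throughout, and leave each one standing flat on the floor of its own bay, released and at rest. The colour chips on the wooden rack stay there and show which jar stood where.

Things in the scene. Friction and masses are not known exactly. Their poses are not given: they have to be found in the camera images.
- wood_rack: wooden rack, fixed, the one the jars start in: 78 mm deep (its x) and 294 mm long (its y), plus a flat lip 33 mm wide along its near side (-x) that carries four colour chips. Four square bays side by side, each 66 x 66 mm inside, bay centres at x = 0 and y = +108, +36, -36, -108 mm of this body (+y end is the left one seen from the robot). Bay floor 10 mm, wall tops 22 mm above the table. Origin: centre of the four bays, on the table; turned at most 0.14 rad.
- grey_rack: grey rack, fixed, empty at the start: 78 mm deep (its x), 294 mm long (its y). Four square bays side by side, each 66 x 66 mm inside, bay centres at x = 0 and y = +108, +36, -36, -108 mm of this body (+y end is the left one seen from the robot). Bay floor 10 mm, wall tops 22 mm above the table. Origin: centre of the rack, on the table; turned at most 0.14 rad. It stands behind or in front of the wooden rack.
- red_jar_mid (a point): closed round glaze jar, body and cap red, pale paper label; 44 mm across, 75 mm tall, about 0.15 kg, standing upright and loose in one bay of the wooden rack, up to 6 mm off the bay's centre. This point: its centre, half-way up (37.5 mm above its foot); z points to the cap.
- yellow_jar_mid (a point): closed round glaze jar, body and cap yellow, pale paper label; 44 mm across, 75 mm tall, about 0.15 kg, standing upright and loose in one bay of the wooden rack, up to 6 mm off the bay's centre. This point: its centre, half-way up (37.5 mm above its foot); z points to the cap.
- green_jar_mid (a point): closed round glaze jar, body and cap green, pale paper label; 44 mm across, 75 mm tall, about 0.15 kg, standing upright and loose in one bay of the wooden rack, up to 6 mm off the bay's centre. This point: its centre, half-way up (37.5 mm above its foot); z points to the cap.
- blue_jar_mid (a point): closed round glaze jar, body and cap blue, pale paper label; 44 mm across, 75 mm tall, about 0.15 kg, standing upright and loose in one bay of the wooden rack, up to 6 mm off the bay's centre. This point: its centre, half-way up (37.5 mm above its foot); z points to the cap.
- red_chip: flat red colour chip, 24 x 46 x 5 mm, fixed on the near lip of the wooden rack in front of the bay where the red jar stands at the start; it never moves, so it still shows that place later. Origin: centre of its underside; the bay's centre lies 57 mm along its +x.
- yellow_chip: flat yellow colour chip, 24 x 46 x 5 mm, fixed on the near lip of the wooden rack in front of the bay where the yellow jar stands at the start; it never moves, so it still shows that place later. Origin: centre of its underside; the bay's centre lies 57 mm along its +x.
- green_chip: flat green colour chip, 24 x 46 x 5 mm, fixed on the near lip of the wooden rack in front of the bay where the green jar stands at the start; it never moves, so it still shows that place later. Origin: centre of its underside; the bay's centre lies 57 mm along its +x.
- blue_chip: flat blue colour chip, 24 x 46 x 5 mm, fixed on the near lip of the wooden rack in front of the bay where the blue jar stands at the start; it never moves, so it still shows that place later. Origin: centre of its underside; the bay's centre lies 57 mm along its +x.
Mind the look-alikes: they are no part of the job. Of the things shaped like the part that bears yellow_jar_mid, the yellow one is meant.

How it is judged:
At the end, for the whole second after the job is handed in: Each jar stands in the grey bay that mirrors its starting bay on the wooden rack (1st from left becomes 1st from right, and so on): centre within 15 mm of the bay centre along the rack x and y, foot within 4 mm of the bay floor, upright within 0.1 rad, at rest (((y of red_chip in the frame of wood_rack between 0.088 and 0.128 m and y of red_jar_mid in the frame of grey_rack between -0.123 and -0.093 m) or (y of red_chip in the frame of wood_rack between 0.016 and 0.056 m and y of red_jar_mid in the frame of grey_rack between -0.051 and -0.021 m) or (y of red_chip in the frame of wood_rack between -0.056 and -0.016 m and y of red_jar_mid in the frame of grey_rack between 0.021 and 0.051 m) or (y of red_chip in the frame of wood_rack between -0.128 and -0.088 m and y of red_jar_mid in the frame of grey_rack between 0.093 and 0.123 m)) and x of red_jar_mid in the frame of grey_rack between -0.015 and 0.015 m and z of red_jar_mid in the frame of grey_rack between 0.0435 and 0.0515 m and angle between each of red_jar_mid, yellow_jar_mid, green_jar_mid, blue_jar_mid's own z axis and vertical below 0.1 rad and linear speed of each of red_jar, yellow_jar, green_jar, blue_jar below 0.02 m/s and ((y of yellow_chip in the frame of wood_rack between 0.088 and 0.128 m and y of yellow_jar_mid in the frame of grey_rack between -0.123 and -0.093 m) or (y of yellow_chip in the frame of wood_rack between 0.016 and 0.056 m and y of yellow_jar_mid in the frame of grey_rack between -0.051 and -0.021 m) or (y of yellow_chip in the frame of wood_rack between -0.056 and -0.016 m and y of yellow_jar_mid in the frame of grey_rack between 0.021 and 0.051 m) or (y of yellow_chip in the frame of wood_rack between -0.128 and -0.088 m and y of yellow_jar_mid in the frame of grey_rack between 0.093 and 0.123 m)) and x of yellow_jar_mid in the frame of grey_rack between -0.015 and 0.015 m and z of yellow_jar_mid in the frame of grey_rack between 0.0435 and 0.0515 m and ((y of green_chip in the frame of wood_rack between 0.088 and 0.128 m and y of green_jar_mid in the frame of grey_rack between -0.123 and -0.093 m) or (y of green_chip in the frame of wood_rack between 0.016 and 0.056 m and y of green_jar_mid in the frame of grey_rack between -0.051 and -0.021 m) or (y of green_chip in the frame of wood_rack between -0.056 and -0.016 m and y of green_jar_mid in the frame of grey_rack between 0.021 and 0.051 m) or (y of green_chip in the frame of wood_rack between -0.128 and -0.088 m and y of green_jar_mid in the frame of grey_rack between 0.093 and 0.123 m)) and x of green_jar_mid in the frame of grey_rack between -0.015 and 0.015 m and z of green_jar_mid in the frame of grey_rack between 0.0435 and 0.0515 m and ((y of blue_chip in the frame of wood_rack between 0.088 and 0.128 m and y of blue_jar_mid in the frame of grey_rack between -0.123 and -0.093 m) or (y of blue_chip in the frame of wood_rack between 0.016 and 0.056 m and y of blue_jar_mid in the frame of grey_rack between -0.051 and -0.021 m) or (y of blue_chip in the frame of wood_rack between -0.056 and -0.016 m and y of blue_jar_mid in the frame of grey_rack between 0.021 and 0.051 m) or (y of blue_chip in the frame of wood_rack between -0.128 and -0.088 m and y of blue_jar_mid in the frame of grey_rack between 0.093 and 0.123 m)) and x of blue_jar_mid in the frame of grey_rack between -0.015 and 0.015 m and z of blue_jar_mid in the frame of grey_rack between 0.0435 and 0.0515 m); the robot touches nothing.
It fails at once if a jar is tipped over (more than 0.8 rad) (angle between any of red_jar_mid, yellow_jar_mid, green_jar_mid, blue_jar_mid's own z axis and vertical above 0.8 rad).
It also fails if it takes over 109 s, if anything falls off the work surface, if the arm or the gripper's body presses on something with over 40 N, if the wrist force passes 120 N, or if a joint passes its speed limit or range.

ROBOT

A 6-joint arm with a two-finger parallel gripper is mounted at the origin on the work surface; the furniture and walls round the work are solid. World frame = base frame: x ahead of the robot, y to its left, z up, the work surface at z = 0. Lengths are in m, angles in rad, forces in N, time in s.
With the tool pointing down it reaches from about 0.4 to 0.825 m from the base axis. Payload 7 kg.
Tool frame: the origin (TCP) lies midway between the tips of the shut fingers; the grasp point (between the pads) lies 19 mm behind it; z points along the fingers, y is the line along which they close (so a half turn about z gives the same grasp; the last joint's range is limited). The gripper opens to 88 mm and grips with 3 to 60 N. Pads are 19 mm wide; open, the fingers measure 130 mm over their backs; the gripper's body (78 mm by 193 mm) begins 47 mm behind the grasp point.
Start: joints at [-0.926, 0.359, 0.012, 0, -1.224, -0.288], TCP at [0.236, -0.632, 0.227] pointing down, gripper open.
Joint ranges: [-3.07, 3.07], [-1.43, 2.12], [-1.02, 1.25], [-3.03, 1.67], [-3.05, -0], [-3.03, 3.03]. Speed limits (rad/s): [2.39, 2.39, 3.01, 3.14, 3.14, 3.14].

INTERFACE

Orientations are given as [roll, pitch, yaw] about the fixed x, y, z axes, in that order (R = Rz(yaw) Ry(pitch) Rx(roll)).
In Python, from station import arm gives the robot as it stands.
- The arm moves only by the tool servo_tool, never from a script. Its argument "deltas" is a list of rows, each a list of 7 numbers: the closure, from -1 (fully open) to 1 (shut), then the shift along the tool's x, y, z in mm, then the turn, a rotation vector about the tool's x, y, z in degrees. In form: [[gripper, x, y, z, ax, ay, az], ...]. A call has 1 to 20 rows; each row shifts and turns the commanded pose from where the row before left it, along the tool's axes as they then stand; what a row does not reach is not made up. A row lasts 1/12 s, in which the tool goes at most 41.7 mm and 7.16 degrees, less where a joint would pass 70% of its speed; a pose out of reach is approached as far as the arm can. A call is refused whole if a number of a shift passes 41.7 or a number of a turn 7.16, either way. A call with a gripper value outside its range is refused whole. The fingers move at their own pace and stop on an object; "squeeze" is the grip in N (left out, the last holds). Time passes only in rows, so rows that do not move let the fingers close. It gives the time, the measured TCP pose, the force, the opening and the grip force at its end, in the units of the state.
- arm.get_state(): the state, without advancing time (a new reading comes with each control period).
- arm.grab_frame(name): name is "scene" or "top" or "wrist"; returns a dict with "color" (400x640x3 uint8, red, green, blue), "K" (3x3 intrinsics, pixels), "position" and "orientation" of the camera in the world. Camera axes: x right, y down, z forward; pixel columns grow to the right and rows downward; lengths in m; the calibration is good to about 2 mm. A picture is of the moment at which its call begins. There is no depth.
- arm.job_done(): hands the job in; it is judged then, once.
Trained networks look in a picture, given as the dict that the camera call returned (one of the last four; its "shot" number tells which), for a name from the list of things; names that differ only in an ending like _2 or _b are one class to them, and where a whole thing is asked for, a point or a joint stands for the part that bears it (a point fixed in the world has none). Each returns a list of dicts, best first, with "conf" (0 to 1); they miss things now and then, are a little off and sometimes report something else, mostly with a low value. They report only what shows in the picture. A call takes as long as a camera call. They do not tell look-alikes from the thing itself.
- arm.recognise(query, picture): "at" ([x, y, z] in m, in the coordinates of the camera as it stood for that picture, good to about 4 mm: the middle of the surface that is visible of it).
The state is a dict: "t": time; "q": joint angles; "qd": joint speeds; "joint_efforts": joint torques, N m; "eef_pos": TCP position; "ee_rot": TCP orientation; "force": force on the tool from outside, world axes, zero at the start; "moment": the same for the moment, N m; "width": finger opening in m; "gripper_force": force on a finger pad.
Only numpy, scipy, OpenCV 4.12 (cv2) and the standard library are available. Lean on these libraries where they do the work, as an engineer would, in place of code of your own. Each camera call takes 0.05 s, during which the arm holds its last target. There are 200 camera calls.

## Working session

There is one attempt and no reset: what is moved stays moved. The work goes in short steps, Python scripts to look and compute and a tool call to move; the robot and the scene stay as the last step left them, time stands still between calls to the robot, and variables do not carry over. Pictures are saved under pics/ and viewed, at most 14 in all, crops included, and the job is handed in when it is done.

Besides the shell and the picture viewer there is one more tool, called after "Emit:" as name([rows], argument=value, ...), one row to a line, values as JSON. servo_tool: Moves the arm, as the interface text tells. Its arguments: {"type":"object","properties":{"deltas":{"type":"array","items":{"type":"array","items":{"type":"number"}}},"squeeze":{"type":"number"}},"required":["deltas"]}

```bash
mkdir -p pics; cat > h.py <<'E'
import numpy as np, cv2
from station import arm
from scipy.spatial.transform import Rotation as R
def rot(o):
    o=np.array(o,float)
    return o if o.shape==(3,3) else (R.from_euler('xyz',o).as_matrix() if o.size==3 else R.from_quat(o).as_matrix())
def world(f,p): return np.array(f["position"])+rot(f["orientation"])@np.array(p)
def pix2z(f,u,v,z):
    d=rot(f["orientation"])@np.linalg.solve(f["K"],[u,v,1.]); c=np.array(f["position"])
    return c+d*(z-c[2])/d[2]
def proj(f,P):
    q=rot(f["orientation"]).T@(np.array(P)-f["position"]); q=f["K"]@q; return q[:2]/q[2]
def save(f,n): cv2.imwrite("pics/%s.png"%n,f["color"][:,:,::-1])
E
python3 - <<'E'
from h import *
print(arm.get_state())
for n in ["top","scene"]:
    f=arm.grab_frame(n); save(f,n+"1"); print(n,f["position"],f["orientation"])
    for q in ["wood_rack","grey_rack"]+[c+s for c in ["red","yellow","green","blue"] for s in ["_jar_mid","_chip"]]:
        print(q,[(round(r["conf"],2),world(f,r["at"]).round(3).tolist(),proj(f,world(f,r["at"])).round().tolist()) for r in arm.recognise(q,f)[:3]])
E
```

```text
{'t': 0.0, 'q': array([-9.25904808e-01,  3.59419872e-01,  1.10478262e-02, -3.39586519e-04,
       -1.22409806e+00, -2.88084491e-01]), 'qd': array([-0.00059919,  0.00067073, -0.00112789,  0.00060273, -0.00161947,
        0.00013768]), 'joint_efforts': array([ 1.41250261e-03, -5.82724857e+01,  2.93059909e+01,  6.99716270e+00,
        6.90697329e-03, -1.72044456e-04]), 'eef_pos': array([ 0.23555438, -0.63203899,  0.22559846]), 'ee_rot': array([ 3.13989715e+00, -1.69519132e-04, -2.78490114e+00]), 'force': array([0.01381728, 0.51259898, 1.10394259]), 'moment': array([-0.0440311 , -0.0376924 ,  0.02384987]), 'gripper_force': 0.0, 'width': 0.08785288038904794}
top [0.44385997 0.02236438 1.04058128] [-3.03334147 -0.02108075 -1.5514159 ]
wood_rack [(0.67, [0.626, 0.019, 0.012], [304.0, 169.0])]
grey_rack [(0.87, [0.464, -0.029, 0.012], [324.0, 242.0])]
red_jar_mid [(0.65, [0.647, -0.018, 0.085], [323.0, 153.0])]
red_chip [(0.59, [0.597, -0.024, 0.015], [323.0, 182.0])]
yellow_jar_mid [(0.92, [0.695, 0.216, 0.075], [212.0, 129.0]), (0.7, [0.633, 0.122, 0.087], [255.0, 158.0])]
yellow_chip [(0.
[... 361 characters left out ...]
 [354.0, 178.0])]
scene [-0.27848778 -0.61848652  0.74244285] [-2.14241165 -0.00355558 -0.92530195]
wood_rack [(0.75, [0.62, -0.001, 0.01], [337.0, 207.0])]
grey_rack [(0.73, [0.466, -0.045, 0.01], [315.0, 242.0])]
red_jar_mid [(0.6, [0.641, -0.026, 0.061], [350.0, 191.0]), (0.58, [0.605, -0.104, 0.014], [367.0, 222.0])]
red_chip [(0.45, [0.628, 0.114, 0.058], [305.0, 178.0])]
yellow_jar_mid [(0.67, [0.687, 0.205, 0.045], [293.0, 164.0]), (0.57, [0.627, 0.115, 0.054], [304.0, 179.0])]
yellow_chip [(0.52, [0.606, -0.102, 0.015], [366.0, 222.0])]
green_jar_mid [(0.88, [0.64, 0.042, 0.058], [328.0, 184.0])]
green_chip []
blue_jar_mid [(0.88, [0.655, -0.101, 0.057], [377.0, 199.0])]
blue_chip []
```

View pics/top1.png

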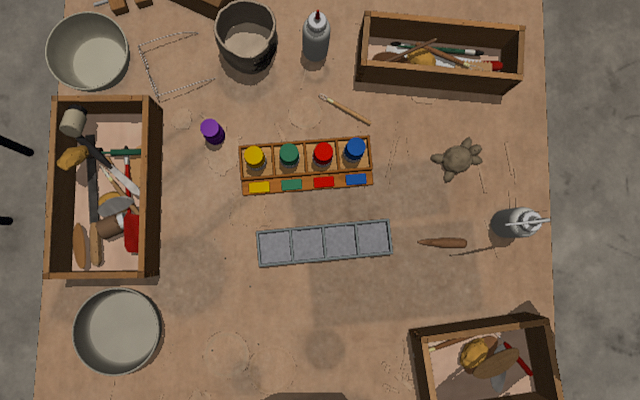

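View pics/scene1.png

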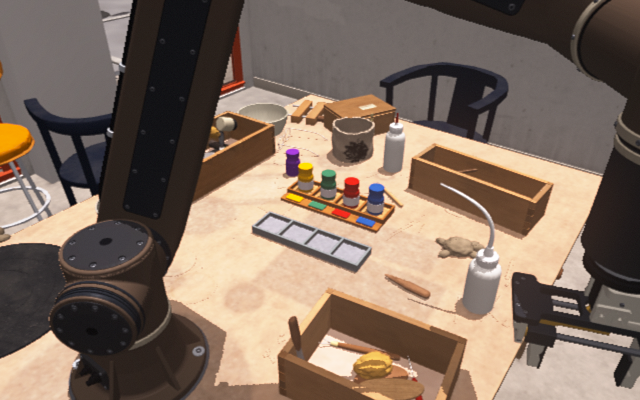

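The top view shows the jars from the left: yellow (254,157), green (289,154), red (323,153) and blue (355,150). The matching chips lie in front of them, and the grey rack is at about (257–391, 221–266). The purple jar at (212,131) is a decoy. The grey order from the left should therefore be blue, red, green, yellow.

```bash
python3 - <<'E'
from h import *
f=arm.grab_frame("top"); im=f["color"]
hsv=cv2.cvtColor(im,cv2.COLOR_RGB2HSV)
m=np.zeros(im.shape[:2],np.uint8)
m[205:280,245:405]=(hsv[205:280,245:405,1]<60)*255
m=cv2.morphologyEx(m,cv2.MORPH_CLOSE,np.ones((5,5)));m=cv2.morphologyEx(m,cv2.MORPH_OPEN,np.ones((5,5)))
c=max(cv2.findContours(m,0,2)[0],key=cv2.contourArea)
P=np.array([pix2z(f,u+0.,v,0.022)[:2] for u,v in c[:,0]],np.float32)
r=cv2.minAreaRect(P);print("grey",r)
# jar caps: coloured blob at z .085
for n,(u,v) in dict(yellow=(254,157),green=(289,154),red=(323,153),blue=(355,150)).items():
    print(n,pix2z(f,u,v,.08).round(4))
ch=dict(yellow=(.581,.113),green=(.590,.047),red=(.597,-.024),blue=(.607,-.093))
# chip blobs
lo=dict(yellow=(20,33),green=(65,90),blue=(100,125),red=(0,7))
pts=[]
for k,(a,b) in lo.items():
    u,v=proj(f,[*ch[k],.015]).astype(int)
    w=hsv[v-11:v+12,u-16:u+17]; mm=((w[...,0]>=a)&(w[...,0]<=b)&(w[...,1]>150)&(w[...,2]>60)).astype(np.uint8)
    n,l,s,cc=cv2.connectedComponentsWithStats(mm); i=1+np.argmax(s[1:,4])
    p=pix2z(f,cc[i][0]+u-16,cc[i][1]+v-11,.015);pts.append(p);print(k,p.round(4),s[i])
E
```

```text
grey ((0.46335068345069885, -0.02768397331237793), (0.07883880287408829, 0.29303306341171265), 6.614586353302002)
yellow [0.6361 0.1243 0.08  ]
green [0.6442 0.0516 0.08  ]
red [ 0.6481 -0.0195  0.08  ]
blue [ 0.6561 -0.0865  0.08  ]
yellow [0.5826 0.118  0.015 ] [  4   5  21  12 224]
green [0.5899 0.0674 0.015 ] [7 8 1 7 7]
blue [ 0.6051 -0.096   0.015 ] [  8   8  20  11 191]
red [ 0.5972 -0.0245  0.015 ] [  7   6  20  12 208]
```

Emit:
servo_tool([
  [-1,0,0,-20,0,0,-7],
  [-1,0,0,-20,0,0,-7],
  [-1,0,0,-20,0,0,-7],
  [-1,0,0,-20,0,0,-7],
  [-1,0,0,0,0,0,-7],
  [-1,0,0,0,0,0,-7],
  [-1,0,0,0,0,0,-7],
  [-1,0,0,0,0,0,-7],
  [-1,0,0,0,0,0,-7],
  [-1,0,0,0,0,0,-7],
  [-1,0,0,0,0,0,-5],
])

```text
t: 2.07
eef_pos: [0.2357, -0.6325, 0.3066]
ee_rot: [-3.142, -0.0, -1.469]
force: [0.2, -0.2, 0.0]
width: 0.088
gripper_force: 0.0
```

Emit:
servo_tool([
  [-1,-10,-10,0,0,0,0],
  [-1,-20,-20,0,0,0,0],
  [-1,-27,-26,0,0,0,0],
  [-1,-27,-26,0,0,0,0],
  [-1,-27,-26,0,0,0,0],
  [-1,-27,-26,0,0,0,0],
  [-1,-27,-26,0,0,0,0],
  [-1,-27,-26,0,0,0,0],
  [-1,-27,-26,0,0,0,0],
  [-1,-27,-26,0,0,0,0],
  [-1,-27,-26,0,0,0,0],
  [-1,-27,-26,0,0,0,0],
  [-1,-27,-26,0,0,0,0],
  [-1,-27,-26,0,0,0,0],
  [-1,-27,-26,0,0,0,0],
  [-1,-27,-26,0,0,0,0],
  [-1,-27,-26,0,0,0,0],
  [-1,-27,-26,0,0,0,0],
  [-1,-20,-15,0,0,0,0],
  [-1,-17,-12,0,0,0,0],
])

```text
t: 3.73
eef_pos: [0.6602, -0.0882, 0.306]
ee_rot: [3.141, 0.0, -1.476]
force: [-0.3, 0.5, -0.3]
width: 0.0878
gripper_force: 0.0
```

```bash
cat >> h.py <<'E'
def go(x,y,z):
    s=arm.get_state(); d=np.array([x,y,z])-s["eef_pos"]
    return (1000*rot(s["ee_rot"]).T@d).round(1)
E
python3 - <<'E'
from h import *
print(arm.get_state()["eef_pos"],go(.657,-.087,.14))
f=arm.grab_frame("wrist"); save(f,"w1"); print(f["position"],f["orientation"])
for q in [c+"_jar_mid" for c in ["red","yellow","green","blue"]]+["grey_rack"]:
    print(q,[(round(r["conf"],2),world(f,r["at"]).round(3).tolist(),proj(f,world(f,r["at"])).round().tolist()) for r in arm.recognise(q,f)[:3]])
E
```

```text
[ 0.66024716 -0.08815075  0.30603867] [ -1.4   3.  166. ]
[ 0.66808392 -0.16320369  0.46447402] [ 2.86096258e+00 -1.55661726e-03 -3.04639512e+00]
red_jar_mid [(0.97, [0.653, -0.028, 0.086], [320.0, 216.0]), (0.31, [0.588, 0.042, 0.018], [353.0, 243.0])]
yellow_jar_mid [(0.61, [0.7, 0.199, 0.015], [284.0, 312.0])]
green_jar_mid [(0.93, [0.647, 0.032, 0.057], [320.0, 245.0])]
blue_jar_mid [(0.98, [0.663, -0.091, 0.083], [317.0, 172.0])]
grey_rack [(0.82, [0.468, -0.083, 0.014], [433.0, 180.0]), (0.48, [0.647, 0.032, 0.059], [320.0, 246.0])]
```

View pics/w1.png

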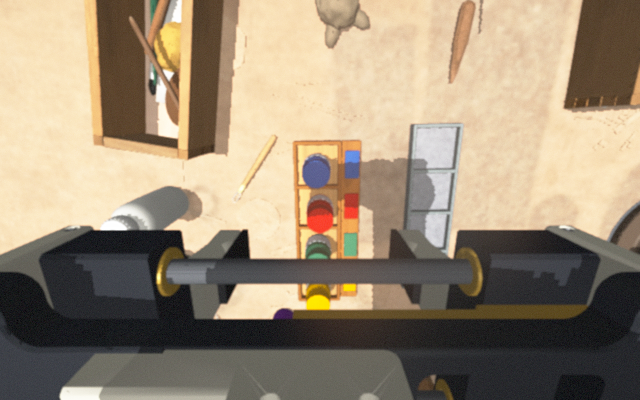

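The wrist view shows blue at (317,172), red at (320,216), and green and yellow behind the gripper bar. The grey rack is at the right. The tool is above the blue jar, so I descend and grip.

Emit:
servo_tool([
  [-1,0,0,25,0,0,0],
  [-1,0,0,30,0,0,0],
  [-1,0,0,30,0,0,0],
  [-1,0,0,30,0,0,0],
  [-1,0,0,30,0,0,0],
  [-1,0,0,30,0,0,0],
  [-1,0,0,30,0,0,0],
  [-1,0,0,25,0,0,0],
  [-1,0,0,20,0,0,0],
  [-1,0,0,14,0,0,0],
  [-1,0,0,10,0,0,0],
  [-1,0,0,0,0,0,0],
  [0,0,0,0,0,0,0],
  [0.3,0,0,0,0,0,0],
  [1,0,0,0,0,0,0],
  [1,0,0,0,0,0,0],
  [1,0,0,0,0,0,0],
  [1,0,0,0,0,0,0],
  [1,0,0,0,0,0,0],
  [1,0,0,0,0,0,0],
], squeeze=20)

```text
t: 5.7
eef_pos: [0.6601, -0.0907, 0.0332]
ee_rot: [-3.14, -0.0, -1.475]
force: [1.2, -0.8, 1.4]
width: 0.0433
gripper_force: 20.0
```

```bash
python3 - <<'E'
from h import *
print(go(.451,.0796,.032))
E
```

```text
[-189.4  191.9    0.8]
```

Emit:
servo_tool([
  [1,0,0,-15,0,0,0],
  [1,0,0,-25,0,0,0],
  [1,0,0,-30,0,0,0],
  [1,0,0,-30,0,0,0],
  [1,0,0,-10,0,0,0],
  [1,-10,10,0,0,0,0],
  [1,-20,20,0,0,0,0],
  [1,-22,23,0,0,0,0],
  [1,-22,23,0,0,0,0],
  [1,-22,23,0,0,0,0],
  [1,-22,23,0,0,0,0],
  [1,-22,23,0,0,0,0],
  [1,-22,22,0,0,0,0],
  [1,-17,16,0,0,0,0],
  [1,-10,9,0,0,0,0],
  [1,0,0,0,0,0,0],
  [1,0,0,15,0,0,0],
  [1,0,0,20,0,0,0],
  [1,0,0,20,0,0,0],
  [1,0,0,0,0,0,0],
])

```text
t: 7.37
eef_pos: [0.4479, 0.0776, 0.0843]
ee_rot: [3.136, -0.002, -1.477]
force: [-0.4, -0.8, -1.4]
width: 0.0431
gripper_force: 20.0
```

```bash
python3 - <<'E'
from h import *
print(go(.451,.0796,.033))
f=arm.grab_frame("wrist"); save(f,"w2")
t=arm.grab_frame("top");
for g in (f,t):
    for q in ["grey_rack","blue_jar_mid"]:
        print(q,[(round(r["conf"],2),world(g,r["at"]).round(3).tolist(),proj(g,world(g,r["at"])).round().tolist()) for r in arm.recognise(q,g)[:3]])
E
```

```text
[-1.8 -3.6 51.2]
grey_rack [(0.55, [0.466, -0.011, 0.013], [307.0, 100.0])]
blue_jar_mid [(0.68, [0.599, -0.029, 0.017], [130.0, 56.0]), (0.64, [0.449, 0.067, 0.123], [320.0, 259.0])]
grey_rack [(0.94, [0.468, -0.07, 0.013], [343.0, 240.0])]
blue_jar_mid []
```

View pics/w2.png

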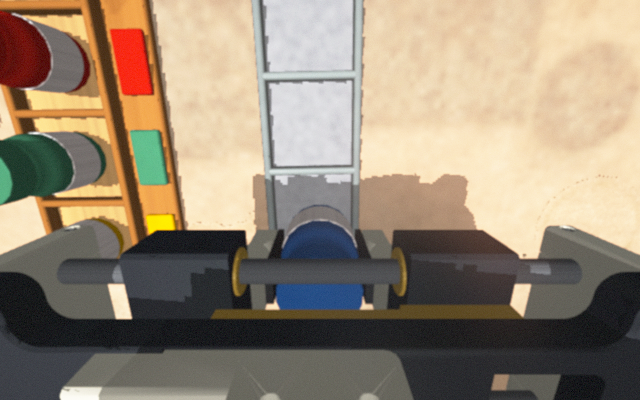

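The blue jar is at (320,259), over the leftmost grey bay, whose divider is at row ~170. I lower it, release and retract.

Emit:
servo_tool([
  [1,-2,-4,15,0,0,0],
  [1,0,0,15,0,0,0],
  [1,0,0,10,0,0,0],
  [1,0,0,6,0,0,0],
  [1,0,0,4,0,0,0],
  [1,0,0,1,0,0,0],
  [1,0,0,0,0,0,0],
  [1,0,0,0,0,0,0],
  [0.3,0,0,0,0,0,0],
  [-0.2,0,0,0,0,0,0],
  [-1,0,0,0,0,0,0],
  [-1,0,0,0,0,0,0],
  [-1,0,0,0,0,0,0],
  [-1,0,0,0,0,0,0],
  [-1,0,0,-20,0,0,0],
  [-1,0,0,-30,0,0,0],
  [-1,0,0,-35,0,0,0],
  [-1,0,0,-35,0,0,0],
  [-1,0,0,-20,0,0,0],
  [-1,0,0,0,0,0,0],
])

```text
t: 9.33
eef_pos: [0.4565, 0.0826, 0.1815]
ee_rot: [-3.134, 0.003, -1.475]
force: [-0.4, 0.1, -0.9]
width: 0.0876
gripper_force: 0.0
```

```bash
python3 - <<'E'
from h import *
print(arm.get_state()["eef_pos"],go(.651,-.021,.17))
f=arm.grab_frame("wrist"); save(f,"w3")
for q in ["red_jar_mid","blue_jar_mid","green_jar_mid"]:
        print(q,[(round(r["conf"],2),world(f,r["at"]).round(3).tolist(),proj(f,world(f,r["at"])).round().tolist()) for r in arm.recognise(q,f)[:3]])
E
```

```text
[0.45654274 0.08258069 0.18153417] [ 121.7 -183.6   12.6]
red_jar_mid [(0.67, [0.64, -0.018, 0.082], [119.0, 67.0])]
blue_jar_mid [(0.88, [0.455, 0.076, 0.084], [323.0, 193.0])]
green_jar_mid [(0.6, [0.633, 0.047, 0.083], [133.0, 145.0])]
```

View pics/w3.png

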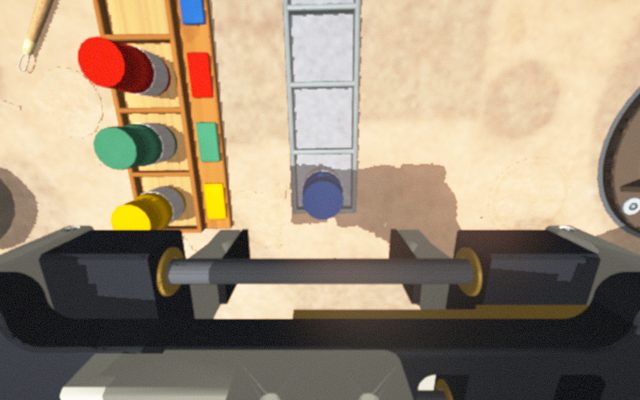

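Blue stands in the leftmost grey bay at (323,193), measured within 4 mm of the bay centre. Next is red.

Emit:
servo_tool([
  [-1,6,-8,0,0,0,0],
  [-1,12,-18,0,0,0,0],
  [-1,15,-23,0,0,0,0],
  [-1,15,-23,0,0,0,0],
  [-1,15,-23,0,0,0,0],
  [-1,15,-23,0,0,0,0],
  [-1,15,-23,0,0,0,0],
  [-1,13,-20,0,0,0,0],
  [-1,9,-14,0,0,0,0],
  [-1,5,-7,0,0,0,0],
  [-1,0,0,0,0,0,0],
  [-1,0,0,0,0,0,0],
  [-1,0,0,0,0,0,0],
])

```text
t: 10.62
eef_pos: [0.6458, -0.0206, 0.1759]
ee_rot: [3.14, 0.0, -1.476]
force: [0.4, 0.3, 0.0]
width: 0.0876
gripper_force: 0.0
```

```bash
python3 - <<'E'
from h import *
print(arm.get_state()["eef_pos"],go(.651,-.020,.033))
f=arm.grab_frame("wrist")
for q in ["red_jar_mid","green_jar_mid"]:
        print(q,[(round(r["conf"],2),world(f,r["at"]).round(3).tolist(),proj(f,world(f,r["at"])).round().tolist()) for r in arm.recognise(q,f)[:3]])
E
```

```text
[ 0.64577014 -0.02064566  0.17592989] [-1.000e-01 -5.500e+00  1.429e+02]
red_jar_mid [(0.75, [0.652, -0.028, 0.085], [313.0, 194.0])]
green_jar_mid [(0.63, [0.646, 0.032, 0.06], [314.0, 242.0])]
```

Emit:
servo_tool([
  [-1,2,-5,15,0,0,0],
  [-1,0,0,25,0,0,0],
  [-1,0,0,30,0,0,0],
  [-1,0,0,30,0,0,0],
  [-1,0,0,20,0,0,0],
  [-1,0,0,13,0,0,0],
  [-1,0,0,10,0,0,0],
  [-1,0,0,0,0,0,0],
  [0,0,0,0,0,0,0],
  [0.3,0,0,0,0,0,0],
  [1,0,0,0,0,0,0],
  [1,0,0,0,0,0,0],
  [1,0,0,0,0,0,0],
  [1,0,0,0,0,0,0],
  [1,0,0,0,0,0,0],
  [1,0,0,0,0,0,0],
])

```text
t: 12.1
eef_pos: [0.652, -0.0223, 0.0339]
ee_rot: [-3.141, -0.0, -1.476]
force: [-0.4, 1.0, 1.5]
width: 0.0435
gripper_force: 20.0
```

```bash
python3 - <<'E'
from h import *
print(go(.4593,.0081,.033))
E
```

```text
[-48.5 189.    0.7]
```

Emit:
servo_tool([
  [1,0,0,-15,0,0,0],
  [1,0,0,-25,0,0,0],
  [1,0,0,-30,0,0,0],
  [1,0,0,-30,0,0,0],
  [1,0,0,-10,0,0,0],
  [1,-2,8,0,0,0,0],
  [1,-5,18,0,0,0,0],
  [1,-6,23,0,0,0,0],
  [1,-6,24,0,0,0,0],
  [1,-6,24,0,0,0,0],
  [1,-6,24,0,0,0,0],
  [1,-6,24,0,0,0,0],
  [1,-5,20,0,0,0,0],
  [1,-4,14,0,0,0,0],
  [1,-2,8,0,0,0,0],
  [1,0,2,0,0,0,0],
  [1,0,0,15,0,0,0],
  [1,0,0,15,0,0,0],
  [1,0,0,0,0,0,0],
  [1,0,0,0,0,0,0],
])

```text
t: 13.77
eef_pos: [0.4588, 0.0072, 0.1128]
ee_rot: [3.139, -0.001, -1.476]
force: [0.2, 0.0, -1.7]
width: 0.0436
gripper_force: 20.0
```

```bash
python3 - <<'E'
from h import *
print(go(.4593,.0081,.033))
E
```

```text
[-0.9 -0.8 79.8]
```

Emit:
servo_tool([
  [1,-1,-1,15,0,0,0],
  [1,0,0,20,0,0,0],
  [1,0,0,20,0,0,0],
  [1,0,0,14,0,0,0],
  [1,0,0,7,0,0,0],
  [1,0,0,4,0,0,0],
  [1,0,0,0,0,0,0],
  [1,0,0,0,0,0,0],
  [0.3,0,0,0,0,0,0],
  [-0.2,0,0,0,0,0,0],
  [-1,0,0,0,0,0,0],
  [-1,0,0,0,0,0,0],
  [-1,0,0,0,0,0,0],
  [-1,0,0,-15,0,0,0],
  [-1,0,0,-30,0,0,0],
  [-1,0,0,-35,0,0,0],
  [-1,0,0,-35,0,0,0],
  [-1,0,0,-20,0,0,0],
  [-1,0,0,0,0,0,0],
  [-1,0,0,0,0,0,0],
])

```text
t: 15.43
eef_pos: [0.4606, 0.0091, 0.17]
ee_rot: [-3.138, 0.001, -1.476]
force: [-0.8, -0.0, -1.3]
width: 0.0875
gripper_force: 0.0
```

```bash
python3 - <<'E'
from h import *
print(arm.get_state()["eef_pos"],go(.646,.051,.17))
f=arm.grab_frame("wrist"); save(f,"w4")
for q in ["red_jar_mid","green_jar_mid","yellow_jar_mid"]:
        print(q,[(round(r["conf"],2),world(f,r["at"]).round(3).tolist(),proj(f,world(f,r["at"])).round().tolist()) for r in arm.recognise(q,f)[:3]])
E
```

```text
[0.46058791 0.00905507 0.16999654] [ -24.2 -188.6    0.7]
red_jar_mid []
green_jar_mid []
yellow_jar_mid []
```

View pics/w4.png

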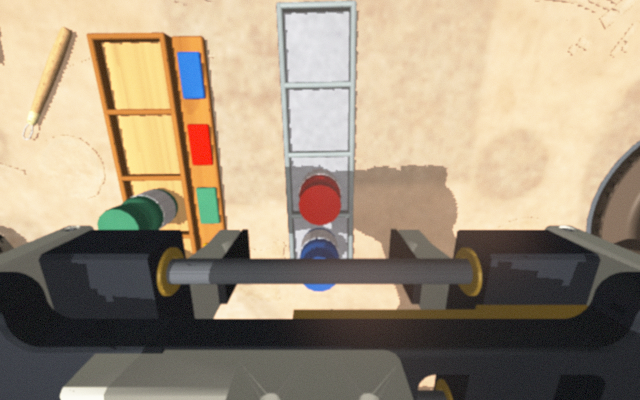

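Emit:
servo_tool([
  [-1,-1,-8,0,0,0,0],
  [-1,-2,-18,0,0,0,0],
  [-1,-3,-23,0,0,0,0],
  [-1,-3,-24,0,0,0,0],
  [-1,-3,-24,0,0,0,0],
  [-1,-3,-24,0,0,0,0],
  [-1,-3,-23,0,0,0,0],
  [-1,-3,-20,0,0,0,0],
  [-1,-2,-15,0,0,0,0],
  [-1,-1,-8,0,0,0,0],
  [-1,0,-2,0,0,0,0],
  [-1,0,0,0,0,0,0],
  [-1,0,0,0,0,0,0],
])

```text
t: 16.72
eef_pos: [0.6451, 0.0503, 0.1681]
ee_rot: [3.141, -0.0, -1.476]
force: [0.2, -0.3, -1.1]
width: 0.0875
gripper_force: 0.0
```

```bash
python3 - <<'E'
from h import *
print(arm.get_state()["eef_pos"],go(.647,.051,.033))
f=arm.grab_frame("wrist")
t=arm.grab_frame("top"); save(t,"t2")
for g in (f,t):
  for q in ["red_jar_mid","green_jar_mid","blue_jar_mid"]:
        print(q,[(round(r["conf"],2),world(g,r["at"]).round(3).tolist(),proj(g,world(g,r["at"])).round().tolist()) for r in arm.recognise(q,g)[:3]])
E
```

```text
[0.64509956 0.05027344 0.1681404 ] [ -0.6  -2.1 135.1]
red_jar_mid []
green_jar_mid [(0.96, [0.649, 0.044, 0.088], [316.0, 198.0])]
blue_jar_mid [(0.61, [0.464, 0.066, 0.038], [479.0, 220.0])]
red_jar_mid [(0.62, [0.46, 0.012, 0.086], [306.0, 243.0])]
green_jar_mid [(0.7, [0.648, 0.051, 0.087], [289.0, 152.0])]
blue_jar_mid [(0.94, [0.452, 0.084, 0.083], [271.0, 246.0]), (0.27, [0.646, -0.04, 0.015], [331.0, 160.0])]
```

Red (320,200) and blue (320,262) stand upright in their grey bays, and the top camera agrees: red (.460,.012), blue (.452,.084). Green is right under the tool.

Emit:
servo_tool([
  [-1,1,-3,15,0,0,0],
  [-1,0,0,25,0,0,0],
  [-1,0,0,30,0,0,0],
  [-1,0,0,30,0,0,0],
  [-1,0,0,15,0,0,0],
  [-1,0,0,10,0,0,0],
  [-1,0,0,10,0,0,0],
  [-1,0,0,0,0,0,0],
  [0,0,0,0,0,0,0],
  [0.3,0,0,0,0,0,0],
  [1,0,0,0,0,0,0],
  [1,0,0,0,0,0,0],
  [1,0,0,0,0,0,0],
  [1,0,0,0,0,0,0],
  [1,0,0,0,0,0,0],
  [1,0,0,0,0,0,0],
])

```text
t: 18.45
eef_pos: [0.6491, 0.0498, 0.0338]
ee_rot: [-3.141, 0.0, -1.476]
force: [-0.0, 1.2, 1.9]
width: 0.0431
gripper_force: 20.0
```

```bash
python3 - <<'E'
from h import *
print(go(.4675,-.0635,.033))
E
```

```text
[ 95.6 191.5   0.7]
```

Emit:
servo_tool([
  [1,0,0,-15,0,0,0],
  [1,0,0,-25,0,0,0],
  [1,0,0,-30,0,0,0],
  [1,0,0,-30,0,0,0],
  [1,0,0,-10,0,0,0],
  [1,4,8,0,0,0,0],
  [1,9,18,0,0,0,0],
  [1,12,23,0,0,0,0],
  [1,12,24,0,0,0,0],
  [1,12,24,0,0,0,0],
  [1,12,24,0,0,0,0],
  [1,12,24,0,0,0,0],
  [1,10,20,0,0,0,0],
  [1,7,14,0,0,0,0],
  [1,4,8,0,0,0,0],
  [1,2,4,0,0,0,0],
  [1,0,0,15,0,0,0],
  [1,0,0,15,0,0,0],
  [1,0,0,0,0,0,0],
  [1,0,0,0,0,0,0],
])

```text
t: 20.12
eef_pos: [0.4679, -0.0638, 0.113]
ee_rot: [3.14, -0.001, -1.475]
force: [0.2, -1.0, -1.3]
width: 0.0431
gripper_force: 20.0
```

```bash
python3 - <<'E'
from h import *
print(go(.4675,-.0635,.033))
E
```

```text
[-0.4  0.2 80. ]
```

Emit:
servo_tool([
  [1,0,0,15,0,0,0],
  [1,0,0,20,0,0,0],
  [1,0,0,20,0,0,0],
  [1,0,0,14,0,0,0],
  [1,0,0,7,0,0,0],
  [1,0,0,4,0,0,0],
  [1,0,0,0,0,0,0],
  [1,0,0,0,0,0,0],
  [0.3,0,0,0,0,0,0],
  [-0.2,0,0,0,0,0,0],
  [-1,0,0,0,0,0,0],
  [-1,0,0,0,0,0,0],
  [-1,0,0,0,0,0,0],
  [-1,0,0,-15,0,0,0],
  [-1,0,0,-30,0,0,0],
  [-1,0,0,-35,0,0,0],
  [-1,0,0,-35,0,0,0],
  [-1,0,0,-20,0,0,0],
  [-1,0,0,0,0,0,0],
  [-1,0,0,0,0,0,0],
])

```text
t: 21.78
eef_pos: [0.4686, -0.0637, 0.17]
ee_rot: [-3.138, 0.001, -1.476]
force: [0.5, -0.2, -0.7]
width: 0.0878
gripper_force: 0.0
```

```bash
python3 - <<'E'
from h import *
print(arm.get_state()["eef_pos"],go(.639,.123,.17))
E
```

```text
[ 0.46859564 -0.06366615  0.1700361 ] [-169.7 -187.3    0.8]
```

Emit:
servo_tool([
  [-1,-7,-8,0,0,0,0],
  [-1,-15,-17,0,0,0,0],
  [-1,-21,-23,0,0,0,0],
  [-1,-21,-23,0,0,0,0],
  [-1,-21,-23,0,0,0,0],
  [-1,-21,-23,0,0,0,0],
  [-1,-21,-23,0,0,0,0],
  [-1,-18,-20,0,0,0,0],
  [-1,-14,-15,0,0,0,0],
  [-1,-8,-9,0,0,0,0],
  [-1,-3,-3,0,0,0,0],
  [-1,0,0,0,0,0,0],
  [-1,0,0,0,0,0,0],
])

```text
t: 22.87
eef_pos: [0.6371, 0.1225, 0.1678]
ee_rot: [3.14, -0.0, -1.476]
force: [0.1, 0.0, 0.7]
width: 0.0878
gripper_force: 0.0
```

```bash
python3 - <<'E'
from h import *
print(arm.get_state()["eef_pos"],go(.639,.123,.033))
f=arm.grab_frame("wrist"); save(f,"w5")
for q in ["yellow_jar_mid"]:
        print(q,[(round(r["conf"],2),world(f,r["at"]).round(3).tolist(),proj(f,world(f,r["at"])).round().tolist()) for r in arm.recognise(q,f)[:3]])
E
```

```text
[0.63706832 0.12250427 0.16781368] [ -0.4  -2.2 134.8]
yellow_jar_mid [(0.92, [0.697, 0.216, 0.071], [254.0, 280.0]), (0.66, [0.641, 0.117, 0.086], [315.0, 198.0]), (0.43, [0.477, -0.052, 0.061], [529.0, 17.0])]
```

View pics/w5.png

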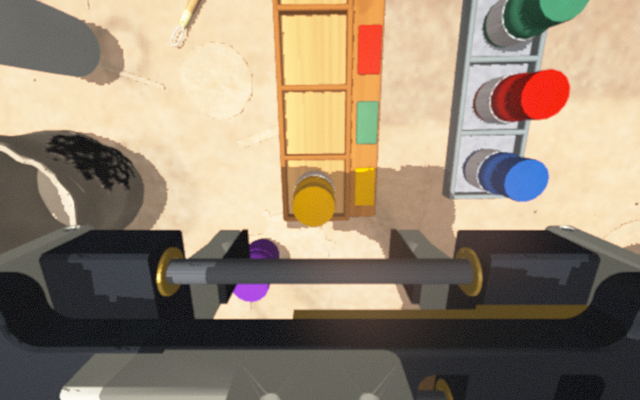

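Yellow at (315,198) is under the tool. The purple decoy at (250,270) is clear of the fingers. The grey rack holds blue, red and green upright.

Emit:
servo_tool([
  [-1,1,-3,15,0,0,0],
  [-1,0,0,25,0,0,0],
  [-1,0,0,30,0,0,0],
  [-1,0,0,30,0,0,0],
  [-1,0,0,15,0,0,0],
  [-1,0,0,10,0,0,0],
  [-1,0,0,10,0,0,0],
  [-1,0,0,0,0,0,0],
  [0,0,0,0,0,0,0],
  [0.3,0,0,0,0,0,0],
  [1,0,0,0,0,0,0],
  [1,0,0,0,0,0,0],
  [1,0,0,0,0,0,0],
  [1,0,0,0,0,0,0],
  [1,0,0,0,0,0,0],
  [1,0,0,0,0,0,0],
])

```text
t: 24.3
eef_pos: [0.6412, 0.1225, 0.0338]
ee_rot: [-3.141, 0.0, -1.476]
force: [0.9, 0.3, 1.8]
width: 0.0434
gripper_force: 20.0
```

```bash
python3 - <<'E'
from h import *
print(go(.4758,-.135,.033))
E
```

```text
[240.6 189.2   0.7]
```

Emit:
servo_tool([
  [1,0,0,-20,0,0,0],
  [1,0,0,-30,0,0,0],
  [1,0,0,-30,0,0,0],
  [1,0,0,-30,0,0,0],
  [1,0,0,-20,0,0,0],
  [1,10,8,0,0,0,0],
  [1,20,16,0,0,0,0],
  [1,26,20,0,0,0,0],
  [1,26,20,0,0,0,0],
  [1,26,20,0,0,0,0],
  [1,26,20,0,0,0,0],
  [1,26,20,0,0,0,0],
  [1,26,20,0,0,0,0],
  [1,22,18,0,0,0,0],
  [1,16,13,0,0,0,0],
  [1,10,9,0,0,0,0],
  [1,6,5,0,0,0,0],
  [1,0,0,15,0,0,0],
  [1,0,0,15,0,0,0],
  [1,0,0,0,0,0,0],
])

```text
t: 25.97
eef_pos: [0.474, -0.1342, 0.1309]
ee_rot: [3.137, 0.001, -1.476]
force: [-0.3, -0.1, -2.0]
width: 0.0432
gripper_force: 20.0
```

```bash
python3 - <<'E'
from h import *
print(go(.4758,-.135,.033))
E
```

```text
[ 1.1 -2.2 97.9]
```

Emit:
servo_tool([
  [1,0,-1,15,0,0,0],
  [1,0,0,25,0,0,0],
  [1,0,0,25,0,0,0],
  [1,0,0,17,0,0,0],
  [1,0,0,10,0,0,0],
  [1,0,0,5,0,0,0],
  [1,0,0,3,0,0,0],
  [1,0,0,0,0,0,0],
  [1,0,0,0,0,0,0],
  [0.3,0,0,0,0,0,0],
  [-0.2,0,0,0,0,0,0],
  [-1,0,0,0,0,0,0],
  [-1,0,0,0,0,0,0],
  [-1,0,0,0,0,0,0],
  [-1,0,0,-15,0,0,0],
  [-1,0,0,-30,0,0,0],
  [-1,0,0,-35,0,0,0],
  [-1,0,0,-35,0,0,0],
  [-1,0,0,-35,0,0,0],
  [-1,0,0,-20,0,0,0],
])

```text
t: 27.63
eef_pos: [0.4778, -0.1346, 0.2079]
ee_rot: [-3.137, -0.001, -1.475]
force: [0.8, -0.6, 0.3]
width: 0.0875
gripper_force: 0.0
```

Emit:
servo_tool([
  [-1,10,0,-20,0,0,0],
  [-1,20,0,-20,0,0,0],
  [-1,25,0,0,0,0,0],
  [-1,25,0,0,0,0,0],
  [-1,25,0,0,0,0,0],
  [-1,25,0,0,0,0,0],
  [-1,25,0,0,0,0,0],
  [-1,20,0,0,0,0,0],
  [-1,10,0,0,0,0,0],
  [-1,0,0,0,0,0,0],
  [-1,0,0,0,0,0,0],
  [-1,0,0,0,0,0,0],
])

```text
t: 28.63
eef_pos: [0.494, -0.3179, 0.2435]
ee_rot: [3.142, 0.0, -1.476]
force: [0.1, -0.2, -0.1]
width: 0.0874
gripper_force: 0.0
```

```bash
python3 - <<'E'
from h import *
t=arm.grab_frame("top"); save(t,"t3")
tg=dict(blue=(.451,.0796),red=(.4593,.0081),green=(.4675,-.0635),yellow=(.4758,-.135))
for q in tg:
    print(q,tg[q],[(round(r["conf"],2),world(t,r["at"]).round(3).tolist()) for r in arm.recognise(q+"_jar_mid",t)[:3]])
c=t["color"][130:290,220:420,::-1]; cv2.imwrite("pics/t3c.png",cv2.resize(c,None,fx=4,fy=3.7,interpolation=cv2.INTER_CUBIC))
E
```

```text
blue (0.451, 0.0796) [(0.81, [0.45, 0.082, 0.082]), (0.33, [0.606, -0.096, 0.013])]
red (0.4593, 0.0081) [(0.62, [0.463, 0.015, 0.083])]
green (0.4675, -0.0635) [(0.58, [0.472, -0.06, 0.082]), (0.23, [0.641, 0.017, 0.01])]
yellow (0.4758, -0.135) [(0.84, [0.697, 0.218, 0.074]), (0.67, [0.479, -0.123, 0.086])]
```

View pics/t3c.png

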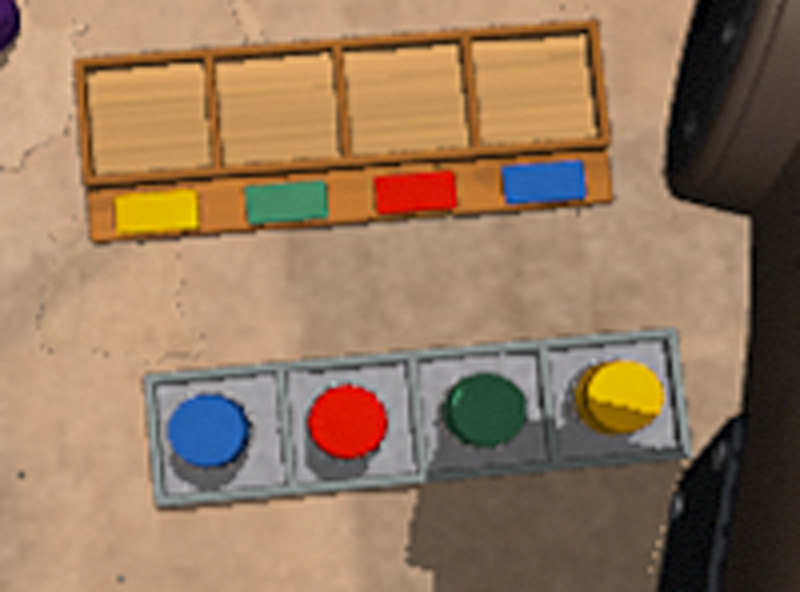

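The crop shows the grey rack, from the left, holding blue (208,430), red (347,421), green (485,410) and yellow (620,397), all upright. The network puts yellow a little off, so I check it by pixel and then hand in.

```bash
python3 - <<'E'
from h import *
t=arm.grab_frame("top")
tg=dict(blue=(208,430,.451,.0796),red=(347,421,.4593,.0081),green=(485,410,.4675,-.0635),yellow=(622,397,.4758,-.135))
ok=True
for q,(u,v,x,y) in tg.items():
    e=pix2z(t,220+u/4,130+v/3.7,.085)[:2]-[x,y]; print(q,(1000*e).round(1)); ok&=max(abs(e))<.009
if ok: print(arm.job_done())
E
```

```text
blue [0.8 1.7]
red [-1.2  2.7]
green [-1.9  4. ]
yellow [-1.7  5.3]
the job is handed in; nothing more can be done
None
```

All four jars now stand upright in the grey rack in reverse order (from the left: blue, red, green, yellow), each measured within about 6 mm of its bay centre. I handed the job in at about 29 s; it returned no verdict.

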